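# Park the toy car on the rotary deck and turn it to face the garage

### The job

Set the blue car down gently into the empty bay of the round parking deck, on its wheels and bonnet outwards, let go of it, and turn the deck until the blue car points straight at the open garage door, so that it could be rolled in without touching the door posts. Finish with the deck's orange centre knob still gripped, holding the deck still, and do not let go. Leave the van and the tractor in their bays and do not disturb the petrol pump or the cone.

Things in the scene. Friction and masses are not known exactly. Their poses are not given: they have to be found in the camera images.
- car_mid (a point): centre, half-way up (16 mm above the wheels' underside), of the blue die-cast toy car, which starts standing on its wheels on the table. Car 78 mm long, 36 mm wide, 32 mm high, 85 g more or less. Axes: x towards the bonnet (front), y to the car's left, z up. The body sides are upright and 36 mm apart from 6 to 19 mm above the wheels' underside; the cabin above is 33 mm wide, 40 mm long, centred 12 mm behind the middle. Grip it across the sides
- car_nose (a point): middle of the blue car's front bumper, 39 mm ahead of its centre along its x, at half its height. Same axes as the car
- empty_bay (a point): centre of the floor of the empty bay, 95 mm out from the deck's turning axis, 20 mm above the table; x points radially outwards, z up; it turns with the deck. The bay is a shallow pocket, inside 84 mm long (radially) by 44 mm wide, ringed by kerbs 4 mm high and 4 mm wide (white along the sides, yellow at the ends). Keep fingertips 5 mm or more above the wheels' underside when setting the car down, so that they clear the kerbs
- knob_mid (a point): centre of the ribbed orange knob on the deck's turning axis: upright round knob 44 mm in diameter and 30 mm high, this point 79 mm and its top 94 mm above the table, fixed to the deck. It can be pinched across its diameter at any yaw. Below it is a white hub column 28 mm thick; vehicles in the bays reach at most 60 mm above the table and stay at least 55 mm from the axis
- deck (a joint): angle of the round parking deck (grey disc 304 mm in diameter, top of the disc 20 mm above the table, three bays 120 degrees apart) from where it was at the start; grows anticlockwise seen from above. It runs freely on its bearing with light friction (about 0.012 N m), has no stop within a full turn either way and no detents
- garage: the fixed grey plastic toy garage with its red tilt-up door raised, the doorway open; origin on the table exactly on the deck's turning axis, x points from there straight in through the middle of the door, y to the left, z up. Walls begin 176 mm from the axis; 170 mm wide, 180 mm deep, 124 mm high over the parapet. A plinth apron 20 mm high starts 154 mm from the axis
- door_mouth (a point): middle of the open door: centre of the opening, 70 mm wide and 60 mm high, 176 mm from the deck's axis and 50 mm above the table; same axes as the garage
- red_van_mid (a point): red toy van parked in the deck's next bay (bystander), 78 x 36 x 38 mm; point on its middle, 16 mm above its underside
- van_bay (a point): centre of the floor of the van's bay, turns with the deck
- tractor_mid (a point): yellow plastic tractor parked in the third bay (bystander), 68 x 38 x 39 mm; point on its middle, 16 mm above its underside
- tractor_bay (a point): centre of the floor of the tractor's bay, turns with the deck
- pump: wooden toy petrol pump standing on the table (bystander), 40 x 52 x 99 mm, red round top; origin in the middle of its underside
- cone: orange traffic cone with a white band standing on the table (bystander), base 44 mm square, 54 mm high; origin in the middle of its underside
Mind the look-alikes: they are no part of the job. Of the things that look like the part that bears car_mid, take the one that is farthest from the robot's base at the start.

How it is judged:
On the way:
1. the blue car stands on its wheels in the empty bay, bonnet outwards, let go (x of car_mid in the frame of empty_bay between -0.01 and 0.01 m and y of car_mid in the frame of empty_bay between -0.007 and 0.007 m and z of car_mid in the frame of empty_bay between 0.0135 and 0.0185 m and angle between car_mid's own z axis and vertical below 0.08 rad and x of car_nose in the frame of empty_bay above 0.026 m and contact force between the fingers and blue_car below 0.05 N and linear speed of blue_car below 0.03 m/s), for 0.2 s.
At the end, for the whole second after the job is handed in: The blue car stands untouched in its bay (within 10 mm radially, 7 mm sideways), upright, bonnet out; nose within 12 mm of the door's centre line on the garage side, heading within 0.12 rad; the fingers hold the orange knob with over 4 N and the deck is still (under 0.05 rad/s) (x of car_mid in the frame of empty_bay between -0.01 and 0.01 m and y of car_mid in the frame of empty_bay between -0.007 and 0.007 m and z of car_mid in the frame of empty_bay between 0.0135 and 0.0185 m and angle between car_mid's own z axis and vertical below 0.08 rad and x of car_nose in the frame of empty_bay above 0.026 m and contact force between the fingers and blue_car below 0.05 N and x of car_nose in the frame of garage above 0.11 m and y of car_nose in the frame of garage between -0.012 and 0.012 m and angle between the x axis of car_mid and the x axis of garage, either way round below 0.12 rad and contact force between the fingers and deck above 4 N and distance between the grasp point and knob_mid below 0.03 m and velocity of joint deck between -0.05 and 0.05 rad/s); the arm keeps its last pose, push and grip.
It fails at once if the red van is pushed out of its bay (15 mm) or tipped over (distance between red_van_mid and van_bay above 0.035 m or horizontal distance between red_van_mid and van_bay above 0.015 m or angle between red_van_mid's own z axis and vertical above 0.35 rad).
It fails at once if the tractor is pushed out of its bay (15 mm) or tipped over (distance between tractor_mid and tractor_bay above 0.035 m or horizontal distance between tractor_mid and tractor_bay above 0.015 m or angle between tractor_mid's own z axis and vertical above 0.35 rad).
It fails at once if the pump is shifted by more than 15 mm or tipped (distance of pump from where it was at the start of the episode above 0.015 m or angle between pump's own z axis and vertical above 0.3 rad).
It fails at once if the cone is shifted by more than 15 mm or tipped (distance of cone from where it was at the start of the episode above 0.015 m or angle between cone's own z axis and vertical above 0.3 rad).
It fails at once if the blue car is dropped (from about 20 mm or more), thrown or flung round: it goes faster than 0.6 m/s while no finger touches it (contact force between the fingers and blue_car below 0.02 N and linear speed of blue_car above 0.6 m/s).
It also fails if it takes over 54 s, if anything falls off the work surface, if the arm or the gripper's body presses on something with over 40 N, if the wrist force passes 120 N, or if a joint passes its speed limit or range.

### The arm

A 7-joint arm with a two-finger parallel gripper is mounted at the origin on the work surface. World frame = base frame: x ahead of the robot, y to its left, z up, the work surface at z = 0. Lengths are in m, angles in rad, forces in N, time in s.
With the tool pointing down it reaches from about 0.35 to 0.9 m from the base axis. Payload 7.2 kg.
Tool frame: the origin (TCP) lies at the very end of the fingers, on their centre line; the grasp point (between the pads) lies r.tcp_to_grasp behind it (r.tcp_to_grasp is the distance from the TCP to the grasp point, in m); z points along the fingers, y is the line along which they close (so a half turn about z gives the same grasp; the last joint's range is limited). The gripper opens to 88 mm and grips with 3 to 60 N. Pads are 20 mm wide; open, the fingers measure 115 mm over their backs; the gripper's body (75 mm by 178 mm) begins 61 mm behind the grasp point.
Start: joints at [-1.245, 0.411, -0.013, 1.596, 0.006, 1.134, -0.082], TCP at [0.24, 0.577, 0.223] pointing down, gripper open.
Joint ranges: [-2.95, 2.95], [-0.29, 1.99], [-1.47, 1.44], [0.14, 2.54], [-1.03, 4.17], [0.13, 1.85], [-2.86, 2.86]. Speed limits (rad/s): [2.39, 2.39, 3.01, 3.01, 3.14, 3.14, 3.14].

### API

Orientations are given as a 3x3 rotation matrix whose columns are the frame's x, y, z axes.
In Python, from rig import r, viewer, job gives the robot as it stands.
- The arm moves only by the tool jog_arm, never from a script. Its argument "commands" is one flat list of numbers, 7 for each row, row after row: the shift along the tool's x, y, z in m, then the turn, a rotation vector about the tool's x, y, z in rad, then the closure, from -1 (fully open) to 1 (shut), so that 0 is half open. A call has 1 to 12 rows; each row shifts and turns the commanded pose from where the row before left it, along the tool's axes as they then stand; what a row does not reach is not made up. A row lasts 1/10 s, in which the tool goes at most 50 mm and 8.59 degrees, less where a joint would pass 70% of its speed; a pose out of reach is approached as far as the arm can. A call with a gripper value outside its range is refused whole. The fingers move at their own pace and stop on an object; the grip force is fixed at half the most. Time passes only in rows, so rows that do not move let the fingers close. It gives the time, the measured TCP pose, the force, the opening and the grip force at its end, in the units of the state.
- r.sense(): the state, without advancing time (a new reading comes with each control period).
- viewer.capture(name): name is "scene" or "top"; returns a dict with "frame" (480x640x3 uint8, red, green, blue), "z_map" (480x640 float32, m along the optical axis (not along the pixel's ray), 0 where there is no reading), "camera_matrix" (3x3 intrinsics, pixels), "world_from_camera" (4x4, takes a point from camera to world coordinates). Camera axes: x right, y up, looking along -z (the intrinsics and any distortion apply to the point x, -y, -z); pixel columns grow to the right and rows downward; lengths in m; the calibration is good to about 2 mm. A picture is of the moment at which its call begins.
- job.sign_off(): hands the job in; it is judged then, once.
The state is a dict: "time": time; "qpos": joint angles; "qvel": joint speeds; "joint_efforts": joint torques, N m; "tcp_pos": TCP position; "tcp_rot": TCP orientation; "wrist_force": force on the tool from outside, world axes, zero at the start; "wrist_torque": the same for the moment, N m; "finger_gap": finger opening in m; "grip_force": force on a finger pad.
Only numpy, scipy, OpenCV 4.12 (cv2) and the standard library are available. Lean on these libraries where they do the work, as an engineer would, in place of code of your own. Each camera call takes 0.05 s, during which the arm holds its last target. There are 200 camera calls.

## Working session

There is one attempt and no reset: what is moved stays moved. The work goes in short steps, Python scripts to look and compute and a tool call to move; the robot and the scene stay as the last step left them, time stands still between calls to the robot, and variables do not carry over. Pictures are saved under pics/ and viewed, at most 10 in all, crops included, and the job is handed in when it is done.

Besides the shell and the picture viewer there is one more tool, called after "Emit:" as name(argument=value, ...) on one line, values as JSON. jog_arm: Moves the arm, as the interface text tells. Its arguments: {"type":"object","properties":{"commands":{"type":"array"}},"required":["commands"]}

```bash
mkdir -p pics; cat > h.py <<'E'
import numpy as np, cv2
from rig import r, viewer, job
def cap(n):
    d=viewer.capture(n); z=d["z_map"]; K=d["camera_matrix"]; T=d["world_from_camera"]
    v,u=np.mgrid[:480,:640]
    P=np.stack([(u-K[0,2])/K[0,0]*z,-(v-K[1,2])/K[1,1]*z,-z,np.ones_like(z)],-1)@T.T
    P=P[...,:3]; P[z==0]=np.nan
    return d["frame"],P
E
python3 - <<'E'
from h import *
for n in("top","scene"):
    f,P=cap(n); cv2.imwrite(f"pics/{n}0.png",f[...,::-1]); np.savez(f"{n}0.npz",f=f,P=P)
print(r.tcp_to_grasp, r.sense())
E
```

```text
0.0187 {'time': 0.1, 'qpos': array([-1.24522652,  0.41180491, -0.01272589,  1.59695257,  0.00564498,
        1.13430211, -0.08222694]), 'qvel': array([-0.00063143, -0.00140085,  0.00106142, -0.00082268,  0.00095341,
        0.00033951,  0.00023115]), 'joint_efforts': array([ 3.73125615e-03, -5.89097178e+01,  6.44394010e-01, -2.91709524e+01,
       -5.37429121e-02,  1.44257059e-02,  5.99134387e-05]), 'tcp_pos': array([0.23966262, 0.57673205, 0.22190565]), 'tcp_rot': array([[-9.23480408e-01,  3.83645357e-01, -4.20876634e-04],
       [ 3.83645563e-01,  9.23479404e-01, -1.36800534e-03],
       [-1.36157993e-04, -1.42479358e-03, -9.99998976e-01]]), 'wrist_force': array([0.22063896, 0.04270108, 0.1576096 ]), 'wrist_torque': array([ 0.00216565, -0.00726022, -0.00432955]), 'grip_force': 0.0, 'finger_gap': 0.08780720628024949}
```

View pics/top0.png

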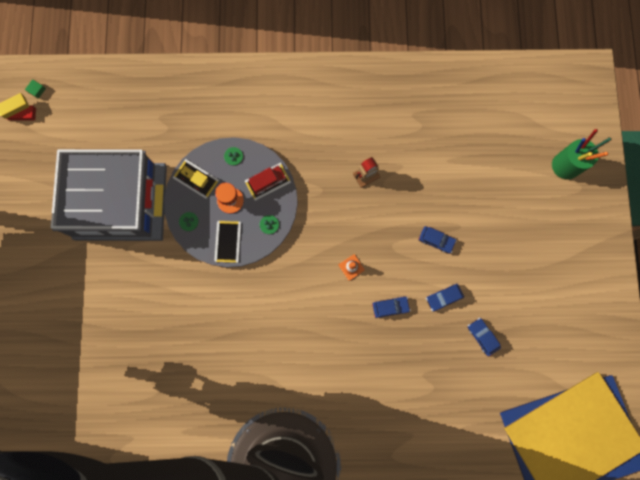

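View pics/scene0.png

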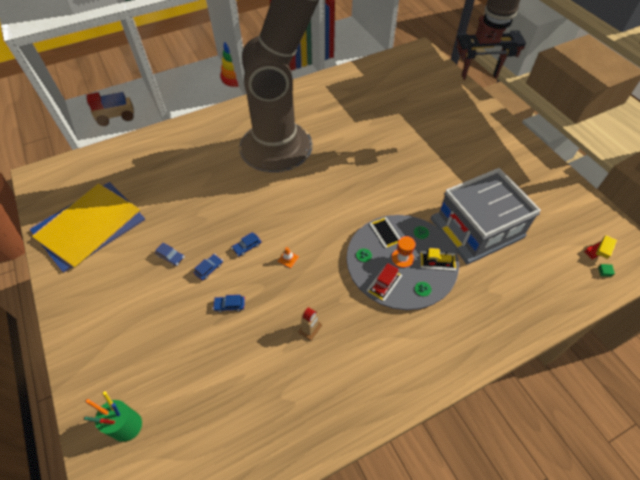

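The top view shows four blue cars at pixels (438,239), (392,307), (446,298) and (485,337). The deck knob is at (228,195), the empty bay at (228,241) and the garage is on the left. Next I'll measure these in world coordinates.

```bash
python3 - <<'E'
from h import *
ims=[]
for n in("top","scene"):
    d=np.load(n+"0.npz"); f,P=d["f"],d["P"]
    hsv=cv2.cvtColor(f,cv2.COLOR_RGB2HSV); H,S,V=cv2.split(hsv)
    m=((H>100)&(H<130)&(S>90)&(P[...,2]>.004)&(P[...,2]<.06)).astype(np.uint8)
    k,l,st,c=cv2.connectedComponentsWithStats(m)
    print(n)
    for i in range(1,k):
        if st[i,4]<60: continue
        q=P[l==i]; rc=cv2.minAreaRect((q[:,:2]*1000).astype(np.float32))
        print("blue",c[i].round(),st[i,4],np.round(q.mean(0),3),"rect",np.round(rc[0]),np.round(rc[1]),round(rc[2],1),"dist",np.hypot(*rc[0]).round(),"zmax",q[:,2].max().round(3))
    m=(H<12)&(S>180)&(P[...,2]>.085)&(P[...,2]<.1)
    q=P[m]; 
    q=q[np.hypot(*(q-np.median(q,0))[:,:2].T)<.03]; rc=cv2.minEnclosingCircle((q[:,:2]*1000).astype(np.float32)); print("knob",len(q),rc)
    # disc
    axis=np.array(rc[0])/1000
    R=np.hypot(P[...,0]-axis[0],P[...,1]-axis[1])
    m=(abs(P[...,2]-.02)<.005)&(R<.17)&(S<70); q=P[m]; print("disc",len(q),cv2.minEnclosingCircle((q[:,:2]*1000).astype(np.float32)))
    m=(P[...,2]>.112)&(P[...,2]<.135)&(R>.15)&(R<.5); q=P[m]
    k,l,st,c=cv2.connectedComponentsWithStats(m.astype(np.uint8)); i=1+st[1:,4].argmax(); q=P[l==i]
    print("garage roof",st[i],cv2.minAreaRect((q[:,:2]*1000).astype(np.float32)))
    # dark pocket
    m=((V<60)&(abs(P[...,2]-.02)<.006)&(R<.15)&(R>.05)).astype(np.uint8); k,l,st,c=cv2.connectedComponentsWithStats(m)
    for i in range(1,k):
        if st[i,4]>60: q=P[l==i]; print("dark",c[i],st[i,4],cv2.minAreaRect((q[:,:2]*1000).astype(np.float32)))
    for (nm,px) in [("pump",(369,165) if n=="top" else (310,318)),("cone",(351,264) if n=="top" else (289,255))]: print(nm,P[px[1],px[0]].round(3))
    a=(f[215:265,410:470] if n=="top" else f[280:325,200:260]); b=(f[130:270,160:300] if n=="top" else f[205:315,340:480])
    ims.append(np.hstack([cv2.resize(a,(400,300),interpolation=2),cv2.resize(b,(400,300),interpolation=2)]))
cv2.imwrite("pics/crop.png",np.vstack(ims)[...,::-1])
E
```

```text
top
blue [437. 239.] 421 [ 0.483 -0.345  0.026] rect [ 483. -348.] [75. 32.] 66.0 dist 595.0 zmax 0.038
blue [451. 294.] 254 [ 0.359 -0.37   0.031] rect [ 359. -370.] [31. 41.] 24.1 dist 515.0 zmax 0.036
blue [434. 302.] 150 [ 0.343 -0.335  0.018] rect [ 343. -335.] [31. 24.] 24.4 dist 480.0 zmax 0.025
blue [403. 305.] 131 [ 0.338 -0.265  0.019] rect [ 338. -265.] [32. 21.] 17.4 dist 430.0 zmax 0.025
blue [384. 308.] 294 [ 0.33  -0.223  0.029] rect [ 331. -224.] [30. 45.] 9.5 dist 399.0 zmax 0.039
blue [484. 337.] 481 [ 0.266 -0.438  0.026] rect [ 267. -439.] [73. 35.] 33.1 dist 514.0 zmax 0.037
blue [614. 388.] 156 [ 0.154 -0.715  0.011] rect [ 149. -719.] [67. 16.] 26.4 dist 734.0 zmax 0.021
blue [521. 411.] 411 [ 0.109 -0.511  0.011] rect [ 121. -525.] [ 26. 126.] 28.2 dist 538.0 zmax 0.019
blue [524. 470.] 108 [-0.011 -0.509  0.011] rect [  -7. -506.] [59. 12.] 25.5 dist 506.0 zmax 0.018
blue [624. 469.] 398 [-0.012 -0.72   0.011] rect [ -17. -715.] [27. 98.] 27.4 dist 716.0 zmax 0.02
knob 308 ((577.563720703125, 118.76944732666016), 22.599567413330078)
disc 9356 ((577.478515625,
[... 1218 characters left out ...]
48 -0.719  0.01 ] rect [ 138. -722.] [94. 16.] 23.2 dist 735.0 zmax 0.015
blue [176. 258.] 72 [ 0.293 -0.428  0.018] rect [ 293. -428.] [23. 29.] 33.1 dist 519.0 zmax 0.021
blue [208. 266.] 283 [ 0.363 -0.36   0.024] rect [ 359. -359.] [33. 73.] 23.5 dist 508.0 zmax 0.035
blue [229. 303.] 371 [ 0.492 -0.349  0.024] rect [ 489. -350.] [74. 35.] 65.4 dist 601.0 zmax 0.035
knob 72 ((642.5439453125, -194.73228454589844), 14.290495872497559)
disc 17 ((605.909423828125, -30.303314208984375), 17.83788299560547)
garage roof [453 199  36  39 186] ((600.8184204101562, 294.3922424316406), (134.75006103515625, 14.05201530456543), 2.741119146347046)
pump [ 0.655 -0.197  0.092]
cone [ 0.437 -0.153  0.033]
```

View pics/crop.png

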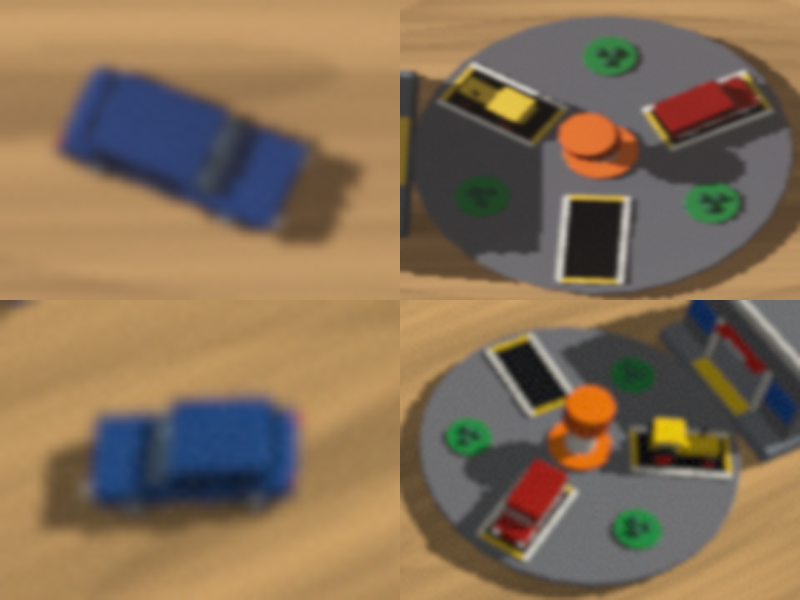

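The target is the car at (0.486, -0.349), the farthest at 0.60 m, with its bonnet heading about -114°. The deck axis is at (0.578, 0.119), the empty bay heads 176.6° and the garage 89.3°. I'll turn the tool to the car first.

Emit:
jog_arm(commands=[0, 0, 0, 0, 0, 0.145, -1, 0, 0, 0, 0, 0, 0.145, -1, 0, 0, 0, 0, 0, 0.145, -1, 0, 0, 0, 0, 0, 0.145, -1, 0, 0, 0, 0, 0, 0.145, -1, 0, 0, 0, 0, 0, 0.145, -1, 0, 0, 0, 0, 0, 0.145, -1, 0, 0, 0, 0, 0, 0.145, -1, 0, 0, 0, 0, 0, 0.145, -1, 0, 0, 0, 0, 0, 0.145, -1, 0, 0, 0, 0, 0, 0.145, -1])

```text
time: 1.2
tcp_pos: [0.2397, 0.5769, 0.2222]
tcp_rot: [[0.411, 0.911, -0.0], [0.911, -0.411, -0.001], [-0.001, 0.0, -1.0]]
wrist_force: [0.9, 0.3, -0.5]
finger_gap: 0.0877
grip_force: 0.0
```

Emit:
jog_arm(commands=[0, 0.04, 0, 0, 0, 0, -1, 0, 0.04, 0, 0, 0, 0, -1, 0, 0.04, 0, 0, 0, 0, -1, 0, 0.04, 0, 0, 0, 0, -1, 0, 0.04, 0, 0, 0, 0, -1, -0.04, 0.03, 0, 0, 0, 0, -1, -0.04, 0.03, 0, 0, 0, 0, -1, -0.04, 0.03, 0, 0, 0, 0, -1, -0.04, 0.03, 0, 0, 0, 0, -1, -0.04, 0.03, 0, 0, 0, 0, -1, -0.04, 0.03, 0, 0, 0, 0, -1, -0.04, 0.02, 0, 0, 0, 0, -1])

```text
time: 2.4
tcp_pos: [0.4922, 0.1562, 0.2226]
tcp_rot: [[0.407, 0.913, 0.0], [0.913, -0.407, -0.0], [-0.0, 0.001, -1.0]]
wrist_force: [0.3, -0.4, 0.6]
finger_gap: 0.0879
grip_force: 0.0
```

Emit:
jog_arm(commands=[-0.04, 0.02, 0, 0, 0, 0, -1, -0.04, 0.02, 0, 0, 0, 0, -1, -0.04, 0.02, 0, 0, 0, 0, -1, -0.04, 0.02, 0, 0, 0, 0, -1, -0.04, 0.02, 0, 0, 0, 0, -1, -0.04, 0.02, 0, 0, 0, 0, -1, -0.04, 0.02, 0, 0, 0, 0, -1, -0.04, 0.02, 0, 0, 0, 0, -1, -0.04, 0.02, 0, 0, 0, 0, -1, -0.04, 0.02, 0, 0, 0, 0, -1, 0, 0, 0, 0, 0, 0, -1, 0, 0, 0, 0, 0, 0, -1])

```text
time: 3.6
tcp_pos: [0.5114, -0.2888, 0.222]
tcp_rot: [[0.408, 0.913, -0.001], [0.913, -0.408, 0.0], [-0.0, -0.001, -1.0]]
wrist_force: [0.7, 0.1, -0.5]
finger_gap: 0.0879
grip_force: 0.0
```

Emit:
jog_arm(commands=[-0.033, 0.001, 0, 0, 0, 0, -1, -0.032, 0, 0.02, 0, 0, 0, -1, 0, 0, 0.03, 0, 0, 0, -1, 0, 0, 0.03, 0, 0, 0, -1, 0, 0, 0.03, 0, 0, 0, -1, 0, 0, 0, 0, 0, 0, -1])

```text
time: 4.2
tcp_pos: [0.4854, -0.3438, 0.109]
tcp_rot: [[0.403, 0.915, -0.006], [0.915, -0.403, 0.004], [0.002, -0.007, -1.0]]
wrist_force: [0.6, 0.2, -0.1]
finger_gap: 0.0881
grip_force: 0.0
```

```bash
python3 - <<'E'
from h import *
ims=[]
for n,s in(("top",np.s_[190:280,390:510]),("scene",np.s_[250:340,170:290])):
    f,P=cap(n); ims.append(cv2.resize(f[s],(400,300),interpolation=2))
    H,S,V=cv2.split(cv2.cvtColor(f,cv2.COLOR_RGB2HSV))
    m=(H>100)&(H<130)&(S>90)&(P[...,2]>.004)&(P[...,2]<.06)&(np.hypot(P[...,0]-.486,P[...,1]+.349)<.06)
    q=P[m]; d=np.array([-.407,-.9135]); e=np.array([.9135,-.407]); t=(q[:,:2]-[.486,-.349])
    print(n,m.sum(),np.percentile(t@d,[1,99]),np.percentile(t@e,[1,99]))
cv2.imwrite("pics/g1.png",np.hstack(ims)[...,::-1]); print(r.sense()["tcp_pos"])
E
```

```text
Traceback (most recent call last):
IndexError: index -1 is out of bounds for axis 0 with size 0
```

```bash
python3 - <<'E'
from h import *
for n in("top","scene"):
    D=np.load(n+"0.npz"); f,P=D["f"],D["P"]
    H,S,V=cv2.split(cv2.cvtColor(f,cv2.COLOR_RGB2HSV))
    d=np.array([-.407,-.9135]); e=np.array([.9135,-.407])
    near=(P[...,2]<.06)&(np.hypot(P[...,0]-.486,P[...,1]+.349)<.07)
    for nm,m in(("body",near&(P[...,2]>.006)),("cabin",near&(P[...,2]>.027))):
        q=P[m]; t=(q[:,:2]-[.486,-.349])
        print(n,nm,m.sum(),np.percentile(t@d,[2,98]).round(4),np.percentile(t@e,[2,98]).round(4))
s=r.sense(); print(s["tcp_pos"],s["tcp_rot"].round(3))
E
```

```text
top body 600 [-0.0378  0.0377] [-0.0208  0.0139]
top cabin 254 [-0.0314  0.0087] [-0.0186  0.0134]
scene body 468 [-0.037   0.0386] [-0.0146  0.0199]
scene cabin 183 [-0.0316  0.0097] [-0.0131  0.0175]
[ 0.4863421  -0.34512336  0.11131349] [[ 0.404  0.915 -0.003]
 [ 0.915 -0.404  0.003]
 [ 0.001 -0.004 -1.   ]]
```

The estimate holds in both views, so I'll descend and grip.

Emit:
jog_arm(commands=[-0.003, 0.001, 0.03, 0, 0, 0, -1, 0, 0, 0.03, 0, 0, 0, -1, 0, 0, 0.02, 0, 0, 0, -1, 0, 0, 0.015, 0, 0, 0, -1, 0, 0, 0.008, 0, 0, 0, -1, 0, 0, 0, 0, 0, 0, -1])

```text
time: 4.85
tcp_pos: [0.4867, -0.3505, 0.0098]
tcp_rot: [[0.405, 0.914, 0.0], [0.914, -0.405, 0.0], [0.0, -0.0, -1.0]]
wrist_force: [-0.5, 1.6, 0.1]
finger_gap: 0.0877
grip_force: 0.0
```

Emit:
jog_arm(commands=[0.001, 0, 0.002, 0, 0, 0, -1, 0, 0, 0, 0, 0, 0, 0, 0, 0, 0, 0, 0, 0, 0.3, 0, 0, 0, 0, 0, 0, 1, 0, 0, 0, 0, 0, 0, 1, 0, 0, 0, 0, 0, 0, 1, 0, 0, 0, 0, 0, 0, 1, 0, 0, 0, 0, 0, 0, 1, 0, 0, 0, 0, 0, 0, 1])

```text
time: 5.75
tcp_pos: [0.4866, -0.3499, 0.0076]
tcp_rot: [[0.406, 0.914, -0.0], [0.914, -0.406, 0.0], [0.0, -0.0, -1.0]]
wrist_force: [-0.8, -0.1, 1.3]
finger_gap: 0.0358
grip_force: 30.0
```

Emit:
jog_arm(commands=[0, 0, -0.01, 0, 0, 0, 1, 0, 0, -0.025, 0, 0, 0, 1, 0, 0, -0.03, 0, 0, 0, 1, 0, 0, -0.03, 0, 0, 0, 1, 0, 0, -0.02, 0, 0, 0, 1, 0, 0, -0.005, 0, 0, 0, 1, 0, 0, 0, 0, 0, 0, 1])

```text
time: 6.45
tcp_pos: [0.4872, -0.3499, 0.1284]
tcp_rot: [[0.406, 0.914, 0.002], [0.914, -0.406, -0.0], [0.0, 0.002, -1.0]]
wrist_force: [0.3, 0.1, -1.7]
finger_gap: 0.0355
grip_force: 30.0
```

Emit:
jog_arm(commands=[0, 0, 0, 0, 0, 0.06, 1, 0, 0, 0, 0, 0, 0.12, 1, 0, 0, 0, 0, 0, 0.12, 1, 0, 0, 0, 0, 0, 0.12, 1, 0, 0, 0, 0, 0, 0.12, 1, 0, 0, 0, 0, 0, 0.12, 1, 0, 0, 0, 0, 0, 0.12, 1, 0, 0, 0, 0, 0, 0.12, 1, 0, 0, 0, 0, 0, 0.12, 1, 0, 0, 0, 0, 0, 0.12, 1, 0, 0, 0, 0, 0, 0.07, 1, 0, 0, 0, 0, 0, 0, 1])

```text
time: 7.65
tcp_pos: [0.4861, -0.3493, 0.126]
tcp_rot: [[0.998, -0.058, -0.003], [-0.058, -0.998, 0.001], [-0.003, -0.0, -1.0]]
wrist_force: [0.9, -0.4, -0.6]
finger_gap: 0.0356
grip_force: 30.0
```

Emit:
jog_arm(commands=[0, -0.02, 0, 0, 0, 0, 1, -0.003, -0.04, 0, 0, 0, 0, 1, -0.003, -0.045, 0, 0, 0, 0, 1, -0.003, -0.05, 0, 0, 0, 0, 1, -0.003, -0.05, 0, 0, 0, 0, 1, -0.003, -0.05, 0, 0, 0, 0, 1, -0.003, -0.05, 0, 0, 0, 0, 1, -0.003, -0.05, 0, 0, 0, 0, 1, -0.003, -0.045, 0, 0, 0, 0, 1, -0.003, -0.04, 0, 0, 0, 0, 1, -0.003, -0.02, 0, 0, 0, 0, 1, 0, -0.013, 0, 0, 0, 0, 1])

```text
time: 8.85
tcp_pos: [0.483, 0.1257, 0.1269]
tcp_rot: [[0.999, -0.052, -0.001], [-0.052, -0.999, -0.001], [-0.001, 0.001, -1.0]]
wrist_force: [0.2, 0.4, -0.6]
finger_gap: 0.0357
grip_force: 30.0
```

Emit:
jog_arm(commands=[0, 0, 0, 0, 0, 0, 1, 0, 0, 0.02, 0, 0, 0, 1, 0, 0, 0.02, 0, 0, 0, 1, 0, 0, 0, 0, 0, 0, 1, 0, 0, 0, 0, 0, 0, 1])

```text
time: 9.35
tcp_pos: [0.484, 0.1218, 0.0879]
tcp_rot: [[0.998, -0.059, -0.0], [-0.059, -0.998, -0.001], [-0.0, 0.001, -1.0]]
wrist_force: [-0.3, 0.6, -0.3]
finger_gap: 0.0356
grip_force: 30.0
```

```bash
python3 - <<'E'
from h import *
ims=[]
for n,s in(("top",np.s_[150:270,150:310]),("scene",np.s_[190:310,330:490])):
    f,P=cap(n); ims.append(cv2.resize(f[s],(400,300),interpolation=2))
cv2.imwrite("pics/g1.png",np.hstack(ims)[...,::-1]); s=r.sense(); print(s["tcp_pos"],s["tcp_rot"].round(4),s["qpos"])
E
```

```text
[0.48454474 0.12262367 0.08850601] [[ 9.983e-01 -5.860e-02  1.100e-03]
 [-5.860e-02 -9.983e-01  2.000e-04]
 [ 1.100e-03 -2.000e-04 -1.000e+00]] [-1.1075842   0.56904789  1.03214684  2.07838138 -0.65588466  0.86087336
 -1.3188624 ]
```

View pics/g1.png

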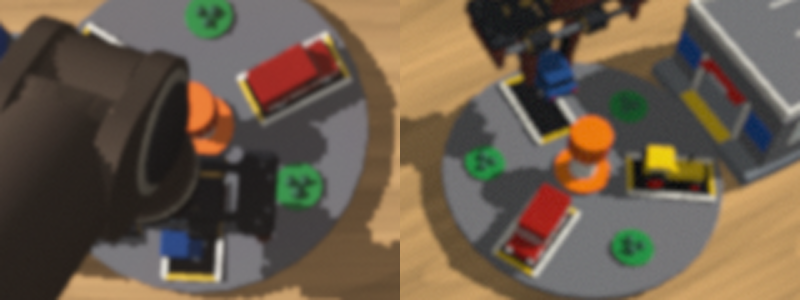

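The top view shows the car held bonnet outwards over the bay at crop pixel (190,245), and the deck hasn't moved. I'll correct 2 mm and lower it.

Emit:
jog_arm(commands=[-0.001, -0.002, 0.01, 0, 0, 0, 1, 0, 0, 0.015, 0, 0, 0, 1, 0, 0, 0.015, 0, 0, 0, 1, 0, 0, 0.01, 0, 0, 0, 1, 0, 0, 0.005, 0, 0, 0, 1, 0, 0, 0, 0, 0, 0, 1, 0, 0, 0, 0, 0, 0, 1])

```text
time: 10.15
tcp_pos: [0.4833, 0.1256, 0.033]
tcp_rot: [[0.998, -0.057, 0.0], [-0.057, -0.998, 0.0], [0.0, -0.0, -1.0]]
wrist_force: [-0.8, -0.7, -0.1]
finger_gap: 0.0361
grip_force: 30.0
```

Emit:
jog_arm(commands=[0, 0.001, 0.002, 0, 0, 0, 1, 0, 0, 0.001, 0, 0, 0, 1, 0, 0, 0.001, 0, 0, 0, 1, 0, 0, 0.001, 0, 0, 0, 1, 0, 0, 0, 0, 0, 0, 1, 0, 0, 0, 0, 0, 0, 1])

```text
time: 10.75
tcp_pos: [0.4829, 0.1247, 0.0276]
tcp_rot: [[0.998, -0.057, -0.0], [-0.057, -0.998, 0.0], [-0.0, -0.0, -1.0]]
wrist_force: [0.2, -0.5, -0.2]
finger_gap: 0.0357
grip_force: 30.0
```

Emit:
jog_arm(commands=[0, 0, 0, 0, 0, 0, 0.1, 0, 0, 0, 0, 0, 0, 0.0, 0, 0, 0, 0, 0, 0, -0.2, 0, 0, 0, 0, 0, 0, -0.5, 0, 0, 0, 0, 0, 0, -0.8, 0, 0, 0, 0, 0, 0, -0.8, 0, 0, -0.01, 0, 0, 0, -0.8, 0, 0, -0.03, 0, 0, 0, -0.8, 0, 0, -0.04, 0, 0, 0, -0.8, 0, 0, -0.04, 0, 0, 0, -0.8, 0, 0, -0.04, 0, 0, 0, -1, 0, 0, 0, 0, 0, 0, -1])

```text
time: 11.95
tcp_pos: [0.4854, 0.1245, 0.1923]
tcp_rot: [[0.998, -0.058, 0.006], [-0.058, -0.998, 0.003], [0.006, -0.003, -1.0]]
wrist_force: [0.1, -0.2, -0.4]
finger_gap: 0.0876
grip_force: 0.0
```

Emit:
jog_arm(commands=[-0.04, 0, 0, 0, 0, 0, -1, -0.04, 0, 0, 0, 0, 0, -1, -0.04, 0, 0, 0, 0, 0, -1, 0, 0, 0, 0, 0, 0, -1])

```text
time: 12.35
tcp_pos: [0.3803, 0.13, 0.1921]
tcp_rot: [[0.998, -0.061, -0.012], [-0.061, -0.998, 0.004], [-0.012, -0.003, -1.0]]
wrist_force: [0.5, 1.0, 0.6]
finger_gap: 0.0877
grip_force: 0.0
```

```bash
python3 - <<'E'
from h import *
ims=[]
for n,s in(("top",np.s_[150:270,150:310]),("scene",np.s_[190:310,330:490])):
    f,P=cap(n); np.savez(n+"1.npz",f=f,P=P); ims.append(cv2.resize(f[s],(400,300),interpolation=2))
    m=(abs(P[...,2]-.0435)<.02)&(np.hypot(P[...,0]-.483,P[...,1]-.1244)<.065)
    H,S,V=cv2.split(cv2.cvtColor(f,cv2.COLOR_RGB2HSV)); m&=(H>100)&(H<130)&(S>90)&(P[...,2]>.027)
    if m.sum()>20:
        q=P[m]; print(n,m.sum(),cv2.minAreaRect((q[:,:2]*1000).astype(np.float32)),q[:,2].max())
cv2.imwrite("pics/g2.png",np.hstack(ims)[...,::-1]); s=r.sense(); print(s["tcp_pos"],s["tcp_rot"].round(4),s["qpos"])
E
```

```text
top 480 ((481.22100830078125, 122.91981506347656), (35.43104934692383, 74.6275405883789), 84.88335418701172) 0.05776215010717922
scene 319 ((486.67047119140625, 119.86324310302734), (35.47307205200195, 76.75343322753906), 87.59355163574219) 0.05592107312856598
[0.38310242 0.13085353 0.19259263] [[ 9.983e-01 -5.760e-02 -8.000e-03]
 [-5.760e-02 -9.983e-01  6.000e-04]
 [-8.000e-03 -1.000e-04 -1.000e+00]] [-1.69213882  0.13201436  1.39298796  2.17556938 -0.16284609  0.95634687
 -1.83367463]
```

View pics/g2.png

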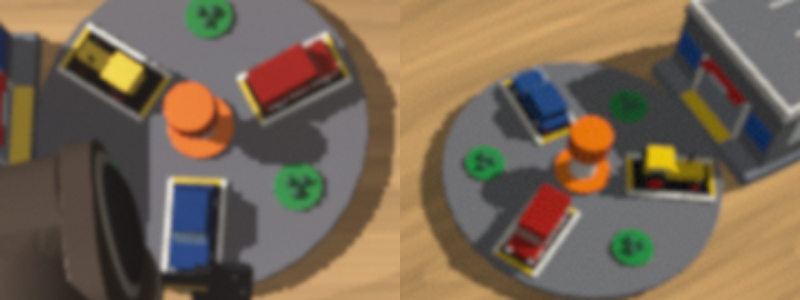

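The car sits in the bay on its wheels, bonnet outwards, at crop pixel (192,225) in the top view. Next I'll move over the knob and unwind the wrist.

Emit:
jog_arm(commands=[0.035, 0, 0, 0, 0, 0, -1, 0.04, 0, 0, 0, 0, 0, -1, 0.04, 0, 0, 0, 0, 0, -1, 0.04, 0, 0, 0, 0, 0, -1, 0.04, 0.001, 0, 0, 0, 0, -1, 0, 0, 0, 0, 0, 0, -1])

```text
time: 13.05
tcp_pos: [0.5692, 0.1139, 0.1903]
tcp_rot: [[0.998, -0.065, -0.004], [-0.065, -0.998, -0.012], [-0.003, 0.012, -1.0]]
wrist_force: [0.1, -0.4, -0.9]
finger_gap: 0.0877
grip_force: 0.0
```

Emit:
jog_arm(commands=[0, 0, 0, 0, 0, -0.14, -1, 0, 0, 0, 0, 0, -0.14, -1, 0, 0, 0, 0, 0, -0.14, -1, 0, 0, 0, 0, 0, -0.14, -1, 0, 0, 0, 0, 0, -0.14, -1, 0, 0, 0, 0, 0, -0.14, -1, 0, 0, 0, 0, 0, -0.14, -1, 0, 0, 0, 0, 0, -0.14, -1, 0, 0, 0, 0, 0, -0.14, -1, 0, 0, 0, 0, 0, -0.14, -1, 0, 0, 0, 0, 0, -0.14, -1, 0, 0, 0, 0, 0, -0.14, -1])

```text
time: 14.25
tcp_pos: [0.5639, 0.1163, 0.1908]
tcp_rot: [[-0.052, 0.999, -0.008], [0.999, 0.052, -0.007], [-0.006, -0.009, -1.0]]
wrist_force: [-0.2, -0.3, -1.1]
finger_gap: 0.0876
grip_force: 0.0
```

Emit:
jog_arm(commands=[0, 0, 0, 0, 0, -0.14, -1, 0, 0, 0, 0, 0, -0.14, -1, 0, 0, 0, 0, 0, -0.14, -1, 0, 0, 0, 0, 0, 0, -1, 0, 0, 0, 0, 0, 0, -1])

```text
time: 14.75
tcp_pos: [0.5638, 0.1163, 0.1917]
tcp_rot: [[-0.445, 0.895, -0.007], [0.895, 0.445, -0.007], [-0.003, -0.009, -1.0]]
wrist_force: [0.1, -0.8, -0.3]
finger_gap: 0.0877
grip_force: 0.0
```

```bash
python3 - <<'E'
from h import *
s=r.sense(); print(s["tcp_pos"],s["tcp_rot"].round(4),s["qpos"])
E
```

```text
[0.56384772 0.11625063 0.19169534] [[-0.4454  0.8953 -0.007 ]
 [ 0.8953  0.4453 -0.0065]
 [-0.0028 -0.0092 -1.    ]] [-0.66913861  0.38486228  0.49964202  1.77526854 -0.20398668  1.04216205
  0.36622948]
```

Emit:
jog_arm(commands=[-0.004, 0.0135, 0, -0.009, 0.003, 0, -1, 0, 0, 0.02, 0, 0, 0, -1, 0, 0, 0.03, 0, 0, 0, -1, 0, 0, 0.03, 0, 0, 0, -1, 0, 0, 0.025, 0, 0, 0, -1, 0, 0, 0.015, 0, 0, 0, -1, 0, 0, 0.006, 0, 0, 0, -1, 0, 0, 0, 0, 0, 0, -1])

```text
time: 15.55
tcp_pos: [0.5783, 0.1196, 0.0672]
tcp_rot: [[-0.449, 0.894, 0.002], [0.894, 0.449, 0.001], [-0.001, 0.002, -1.0]]
wrist_force: [0.1, -0.3, 0.1]
finger_gap: 0.0876
grip_force: 0.0
```

Emit:
jog_arm(commands=[0, -0.001, 0.003, 0, 0, 0, -1, 0, 0, 0, 0, 0, 0, -0.3, 0, 0, 0, 0, 0, 0, 0, 0, 0, 0, 0, 0, 0, 0.3, 0, 0, 0, 0, 0, 0, 1, 0, 0, 0, 0, 0, 0, 1, 0, 0, 0, 0, 0, 0, 1, 0, 0, 0, 0, 0, 0, 1, 0, 0, 0, 0, 0, 0, 1])

```text
time: 16.45
tcp_pos: [0.5792, 0.1203, 0.0649]
tcp_rot: [[-0.45, 0.893, 0.007], [0.893, 0.45, 0.002], [-0.001, 0.007, -1.0]]
wrist_force: [7.1, 2.4, -4.8]
finger_gap: 0.0433
grip_force: 30.0
```

Emit:
jog_arm(commands=[0, 0.002, 0, 0, 0, 0.02, 1, 0, 0, 0, 0, 0, 0.04, 1, 0, 0, 0, 0, 0, 0.06, 1, 0, 0, 0, 0, 0, 0.07, 1, 0, 0, 0, 0, 0, 0.08, 1, 0, 0, 0, 0, 0, 0.08, 1, 0, 0, 0, 0, 0, 0.08, 1, 0, 0, 0, 0, 0, 0.08, 1, 0, 0, 0, 0, 0, 0.08, 1, 0, 0, 0, 0, 0, 0.06, 1, 0, 0, 0, 0, 0, 0.04, 1, 0, 0, 0, 0, 0, 0.02, 1])

```text
time: 17.65
tcp_pos: [0.5797, 0.1203, 0.0649]
tcp_rot: [[0.243, 0.97, 0.004], [0.97, -0.243, 0.001], [0.002, 0.004, -1.0]]
wrist_force: [2.1, -0.5, -0.1]
finger_gap: 0.0436
grip_force: 30.0
```

Emit:
jog_arm(commands=[0, 0, 0, 0, 0, 0.03, 1, 0, 0, 0, 0, 0, 0.05, 1, 0, 0, 0, 0, 0, 0.08, 1, 0, 0, 0, 0, 0, 0.1, 1, 0, 0, 0, 0, 0, 0.1, 1, 0, 0, 0, 0, 0, 0.1, 1, 0, 0, 0, 0, 0, 0.1, 1, 0, 0, 0, 0, 0, 0.09, 1, 0, 0, 0, 0, 0, 0.07, 1, 0, 0, 0, 0, 0, 0.05, 1, 0, 0, 0, 0, 0, 0.03, 1, 0, 0, 0, 0, 0, 0.01, 1])

```text
time: 18.85
tcp_pos: [0.5801, 0.12, 0.0649]
tcp_rot: [[0.87, 0.493, 0.005], [0.493, -0.87, 0.0], [0.005, 0.002, -1.0]]
wrist_force: [4.9, 0.5, -1.0]
finger_gap: 0.0434
grip_force: 30.0
```

Emit:
jog_arm(commands=[0, 0, 0, 0, 0, 0, 1, 0, 0, 0, 0, 0, 0, 1])

```text
time: 19.05
tcp_pos: [0.5801, 0.12, 0.0649]
tcp_rot: [[0.869, 0.494, 0.005], [0.494, -0.869, 0.001], [0.005, 0.002, -1.0]]
wrist_force: [5.7, -0.6, -1.0]
finger_gap: 0.044
grip_force: 30.0
```

```bash
python3 - <<'E'
from h import *
ims=[]
for n,s in(("top",np.s_[120:270,120:320]),("scene",np.s_[180:315,340:520])):
    f,P=cap(n); np.savez(n+"2.npz",f=f,P=P); ims.append(cv2.resize(f[s],(400,300),interpolation=2))
    H,S,V=cv2.split(cv2.cvtColor(f,cv2.COLOR_RGB2HSV)); m=(H>100)&(H<130)&(S>90)&(P[...,2]>.027)&(P[...,2]<.065)&(np.hypot(P[...,0]-.58,P[...,1]-.215)<.065)
    if m.sum()>20:
        q=P[m]; print(n,m.sum(),cv2.minAreaRect((q[:,:2]*1000).astype(np.float32)),q[:,2].max())
    for i in (0,):
        D=np.load(n+"0.npz")
cv2.imwrite("pics/g3.png",np.hstack(ims)[...,::-1]); s=r.sense(); print(s["time"],s["tcp_pos"],s["tcp_rot"].round(4),s["wrist_force"],s["grip_force"])
E
```

```text
top 51 ((577.1317749023438, 187.21572875976562), (32.198238372802734, 11.56021499633789), 26.646371841430664) 0.05552183797957855
scene 343 ((581.4181518554688, 210.7711181640625), (78.07984924316406, 36.91242599487305), 88.9220962524414) 0.054803808371416185
19.15 [0.5800676  0.11997822 0.06490103] [[ 8.694e-01  4.941e-01  5.100e-03]
 [ 4.942e-01 -8.694e-01  6.000e-04]
 [ 4.700e-03  2.000e-03 -1.000e+00]] [ 5.66719496  0.60833372 -0.54754893] 29.98874008655548
```

View pics/g3.png

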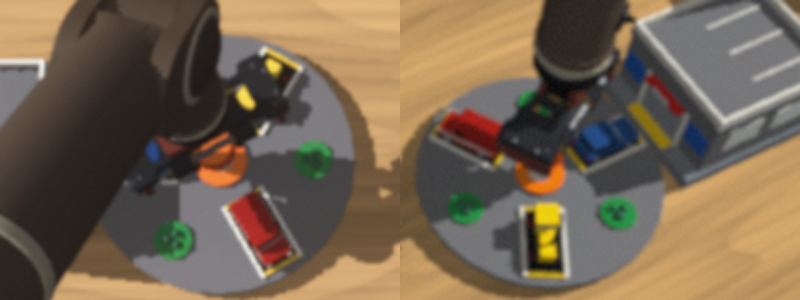

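The car now faces the door: scene crop pixel (605,140), with the yellow door sill at (650,125). One last check compares the car with the sill in the same camera.

```bash
python3 - <<'E'
from h import *
for n,k in(("scene",2),("top",0)):
    D=np.load(f"{n}{k}.npz"); f,P=D["f"],D["P"]; H,S,V=cv2.split(cv2.cvtColor(f,cv2.COLOR_RGB2HSV))
    m=(H>15)&(H<35)&(S>110)&(P[...,2]>.012)&(P[...,2]<.03)&(abs(P[...,0]-.58)<.07)&(P[...,1]>.274)&(P[...,1]<.315)
    q=P[m]; print(n,m.sum(),cv2.minAreaRect((q[:,:2]*1000).astype(np.float32)),np.percentile(q[:,0],[3,97]))
E
```

```text
scene 146 ((582.2313232421875, 284.0467529296875), (20.17173194885254, 74.45885467529297), 88.95111846923828) [0.5469359  0.61650158]
top 255 ((581.0479125976562, 283.3533935546875), (77.21045684814453, 18.657337188720703), 0.040975961834192276) [0.54508203 0.61519067]
```

```bash
python3 -c "
from rig import job; print(job.sign_off())"
```

```text
the job is handed in; nothing more can be done
None
```

I handed the job in at about 19 s. The blue car stands in its bay, bonnet out, in line with the door to about 1 mm by my last camera check, and the knob is still gripped at 30 N. Sign-off returned no verdict.

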